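# Line up the wrench sockets by size on the bench rail

### The arm

A 6-joint arm with a two-finger parallel gripper is mounted at the origin on the work surface. World frame = base frame: x ahead of the robot, y to its left, z up, the work surface at z = 0. Lengths are in m, angles in rad, forces in N, time in s.
With the tool pointing down it reaches from about 0.325 to 0.9 m from the base axis. Payload 6.1 kg.
Tool frame: the origin (TCP) lies on the centre line of the jaws, within the pads' length; the fingertips stand ctrl.nose_length ahead of it and the grasp point (between the pads) lies 2 mm behind it (ctrl.nose_length is the distance from the TCP to the fingertips, in m); z points along the fingers, y is the direction in which the jaws open and shut (so a half turn about z gives the same grasp; the last joint's range is limited). The gripper opens to 85 mm and grips with 20 to 120 N. Pads are 22 mm wide; open, the fingers measure 114 mm over their backs; the gripper's body (76 mm by 85 mm) begins 54 mm behind the grasp point. The pads swing forward as they close: fully open they stand 13 mm farther back than shut.
Start: joints at [-1.25, 0.22, 1.526, -0, 1.395, -0.126], TCP at [0.27, -0.564, 0.248] pointing down, gripper open.
Joint ranges: [-2.98, 2.98], [-0.91, 2.08], [0.09, 2.57], [-1.24, 4.39], [0.2, 2.65], [-2.68, 2.68]. Speed limits (rad/s): [2.57, 2.57, 3.01, 3.14, 3.14, 3.14].

### API

Orientations are given as a unit quaternion [w, x, y, z].
In Python, from cell import readout, eyes, job, ctrl gives the robot as it stands.
- The arm moves only by the shell command python3 -m inch 'ROWS' [FORCE]. ROWS is a JSON object of lists of equal length, an entry for each row: "dp": the shift along the tool's x, y, z each as a share of 0.04 m, from -1 to 1, a list of three; "twist": the turn about the tool's z as a share of 90 degrees, from -1 to 1; "jaw": the opening, from 0 (shut) to 1 (fully open). A call has 1 to 20 rows; each row shifts and turns the commanded pose from where the row before left it, along the tool's axes as they then stand; what a row does not reach is not made up. A row lasts 1/12 s, in which the tool goes at most 41.7 mm and 7.16 degrees, less where a joint would pass 70% of its speed; a pose out of reach is approached as far as the arm can. A call with a number of a shift or a turn outside -1 to 1 is refused whole. A call with a gripper value outside its range is refused whole. The fingers move at their own pace and stop on an object; FORCE is the grip in N (left out, the last holds). Time passes only in rows, so rows that do not move let the fingers close. It gives the time, the measured TCP pose, the force and the opening at its end, in the units of the state.
- readout.get_obs(): the state, without advancing time (a new reading comes with each control period).
- eyes.read_camera(name): name is "scene" or "top" or "wrist"; returns a dict with "img" (400x640x3 uint8, red, green, blue), "camera_matrix" (3x3 intrinsics, pixels), "dist_coeffs" ([k1, k2, p1, p2, k3] as OpenCV has them; the pictures are not rectified), "cam_to_world" (4x4, takes a point from camera to world coordinates); the wrist camera has in their place "hand_eye" (4x4, takes a point from camera to tool coordinates, whose origin is the TCP and whose axes are the flange's). Camera axes: x right, y up, looking along -z (the intrinsics and any distortion apply to the point x, -y, -z); pixel columns grow to the right and rows downward; lengths in m; the calibration is good to about 2 mm. A picture is of the moment at which its call begins: read the wrist's pose just before it. There is no depth.
- job.close_job(): hands the job in, once; it reports no verdict.
Trained networks look in the newest picture that a camera, given by its name, has taken for a name from the list of things; names that differ only in an ending like _2 or _b are one class to them, and where a whole thing is asked for, a point or a joint stands for the part that bears it (a point fixed in the world has none). Each returns a list of dicts, best first, with "confidence" (0 to 1); they miss things now and then, are a little off and sometimes report something else, mostly with a low value. They report only what shows in the picture. A call takes as long as a camera call. They do not tell look-alikes from the thing itself.
- eyes.silhouettes(camera, query): "mask" (400x640 bool, what is visible of it) and "point" ([column, row] in pixels, amid what is visible of it).
The state is a dict: "t": time; "q": joint angles; "dq": joint speeds; "joint_torque": joint torques, N m; "position": TCP position; "tool_rot": TCP orientation; "wrist_force": force on the tool from outside, world axes, zero at the start; "torque": the same for the moment, N m; "gripper_width": finger opening in m.
Only numpy, scipy, OpenCV 4.12 (cv2) and the standard library are available. Lean on these libraries where they do the work, as an engineer would, in place of code of your own. Each camera call takes 0.05 s, during which the arm holds its last target.

### The job

Tidy the four loose wrench sockets onto the rail in order of size: the smallest on the rubber pad next to the upright stop block, then each larger one on the next pad, the largest at the far end. Stand each one upright, hexagonal mouth up, centred on its own pad, and do not disturb the tin of bolts.

Things in the scene. Friction and masses are not known exactly. Their poses are not given: they have to be found in the camera images.
- socket_1_mid (a point): The smallest wrench socket: a plain round steel cylinder 26 mm in diameter and 46 mm tall, loose, standing upright on the bench with its hexagonal mouth up. This point is its centre, 23 mm above its underside; z is its upright axis. Its yaw does not matter. About 110 g.
- socket_2_mid (a point): The second smallest wrench socket: a plain round steel cylinder 36 mm in diameter and 50 mm tall, loose, standing upright on the bench with its hexagonal mouth up. This point is its centre, 25 mm above its underside; z is its upright axis. Its yaw does not matter. About 220 g.
- socket_3_mid (a point): The second largest wrench socket: a plain round steel cylinder 46 mm in diameter and 56 mm tall, loose, standing upright on the bench with its hexagonal mouth up. This point is its centre, 28 mm above its underside; z is its upright axis. Its yaw does not matter. About 380 g.
- socket_4_mid (a point): The largest wrench socket: a plain round steel cylinder 58 mm in diameter and 62 mm tall, loose, standing upright on the bench with its hexagonal mouth up. This point is its centre, 31 mm above its underside; z is its upright axis. Its yaw does not matter. About 650 g.
- pad_a: One of four identical round black rubber pads, 62 mm in diameter and 3 mm thick, in a straight row 75 mm apart (centre to centre) on a fixed flat aluminium rail (350 x 78 mm, 10 mm thick, lying on the bench, roughly across in front of the robot). The origin is the centre of the pad's underside, so its top is 3 mm above it, 13 mm above the bench; y runs along the row. Which lettered pad is where in the row changes from start to start.
- pad_b: One of four identical round black rubber pads, 62 mm in diameter and 3 mm thick, in a straight row 75 mm apart (centre to centre) on a fixed flat aluminium rail (350 x 78 mm, 10 mm thick, lying on the bench, roughly across in front of the robot). The origin is the centre of the pad's underside, so its top is 3 mm above it, 13 mm above the bench; y runs along the row. Which lettered pad is where in the row changes from start to start.
- pad_c: One of four identical round black rubber pads, 62 mm in diameter and 3 mm thick, in a straight row 75 mm apart (centre to centre) on a fixed flat aluminium rail (350 x 78 mm, 10 mm thick, lying on the bench, roughly across in front of the robot). The origin is the centre of the pad's underside, so its top is 3 mm above it, 13 mm above the bench; y runs along the row. Which lettered pad is where in the row changes from start to start.
- pad_d: One of four identical round black rubber pads, 62 mm in diameter and 3 mm thick, in a straight row 75 mm apart (centre to centre) on a fixed flat aluminium rail (350 x 78 mm, 10 mm thick, lying on the bench, roughly across in front of the robot). The origin is the centre of the pad's underside, so its top is 3 mm above it, 13 mm above the bench; y runs along the row. Which lettered pad is where in the row changes from start to start.
- stop: The stop block: a dark steel block 66 mm wide, 20 mm thick along the row and 26 mm high, fixed on top of the rail at one end or the other (it changes); the other end has only a flat aluminium strip 2 mm thick. The origin is the centre of its underside, in line with the row and 49.5 mm from the centre of the nearest pad; its top is 36 mm above the bench. y runs along the row.
- tin_mid (a point): An open blue tin of bolts, 72 mm in diameter and 85 mm tall, standing loose on the bench to the left of the rail; to be left alone. The point is its centre, 42.5 mm above its underside.
Not all that is in view belongs to the job. What is shaped like the part that bears socket_2_mid but purple is not meant.

How it is judged:
At the end, for the whole second after the job is handed in: Each socket stands upright (within 0.08 rad), mouth up, at rest on its own pad (its centre within 12 mm of the pad's centre horizontally, its height within 4 mm of standing on the pad), in order of size: smallest on the pad next to the stop block, largest on the pad farthest from it ((horizontal distance between socket_1_mid and pad_a below 0.012 m or horizontal distance between socket_1_mid and pad_b below 0.012 m or horizontal distance between socket_1_mid and pad_c below 0.012 m or horizontal distance between socket_1_mid and pad_d below 0.012 m) and horizontal distance between socket_1_mid and stop between 0.0195 and 0.0795 m and height (world z) of socket_1_mid between 0.032 and 0.04 m and angle between each of socket_1_mid, socket_2_mid, socket_3_mid, socket_4_mid's own z axis and vertical below 0.08 rad and linear speed of each of socket_1, socket_2, socket_3, socket_4 below 0.02 m/s and (horizontal distance between socket_2_mid and pad_a below 0.012 m or horizontal distance between socket_2_mid and pad_b below 0.012 m or horizontal distance between socket_2_mid and pad_c below 0.012 m or horizontal distance between socket_2_mid and pad_d below 0.012 m) and horizontal distance between socket_2_mid and stop between 0.0945 and 0.1545 m and height (world z) of socket_2_mid between 0.034 and 0.042 m and (horizontal distance between socket_3_mid and pad_a below 0.012 m or horizontal distance between socket_3_mid and pad_b below 0.012 m or horizontal distance between socket_3_mid and pad_c below 0.012 m or horizontal distance between socket_3_mid and pad_d below 0.012 m) and horizontal distance between socket_3_mid and stop between 0.1695 and 0.2295 m and height (world z) of socket_3_mid between 0.037 and 0.045 m and (horizontal distance between socket_4_mid and pad_a below 0.012 m or horizontal distance between socket_4_mid and pad_b below 0.012 m or horizontal distance between socket_4_mid and pad_c below 0.012 m or horizontal distance between socket_4_mid and pad_d below 0.012 m) and horizontal distance between socket_4_mid and stop between 0.2445 and 0.3045 m and height (world z) of socket_4_mid between 0.04 and 0.048 m); the robot touches nothing.
It fails at once if the tin of bolts is moved more than 20 mm or tipped (distance of tin_mid from where it was at the start of the episode above 0.02 m or angle between tin_mid's own z axis and vertical above 0.35 rad).
It also fails if it takes over 93 s, if anything falls off the work surface, if the arm or the gripper's body presses on something with over 40 N, if the wrist force passes 120 N, or if a joint passes its speed limit or range.

## Working session

There is one attempt and no reset: what is moved stays moved. The work goes in short steps, Python scripts to look and compute and a shell command to move; the robot and the scene stay as the last step left them, time stands still between calls to the robot, and variables do not carry over. Pictures are saved under pics/ and viewed, and the job is handed in when it is done.

```bash
ls; mkdir -p pics; python3 - <<'E'
from cell import readout, eyes, job, ctrl
import cv2
print(ctrl.nose_length, readout.get_obs())
for n in ("scene","top","wrist"):
    r=eyes.read_camera(n); cv2.imwrite(f"pics/{n}0.png",r["img"][:,:,::-1])
    print(n,r["camera_matrix"],r["dist_coeffs"],r.get("cam_to_world",r.get("hand_eye")))
E
```

```text
pics
0.017 {'t': 0.0, 'q': array([-1.25010415e+00,  2.21212920e-01,  1.52766441e+00,  1.42388635e-05,
        1.39472785e+00, -1.26099238e-01]), 'dq': array([ 5.73535428e-05,  1.05367178e-03, -1.62833643e-03, -3.43502404e-03,
       -2.32795064e-03, -8.59327616e-04]), 'joint_torque': array([-1.87363432e-03, -4.96898746e+01, -3.89402103e+01, -4.07779971e-04,
        1.11028732e-02, -1.64000414e-05]), 'position': array([ 0.26985553, -0.56307082,  0.24717921]), 'tool_rot': array([-1.00218654e-03,  9.75150565e-01,  2.21540885e-01, -9.07766650e-05]), 'wrist_force': array([ 0.27444828, -0.24773839, -0.31007001]), 'torque': array([-0.02559183, -0.01553643, -0.01506228]), 'gripper_width': 0.08547640774747704}
scene [[435.00315679   0.         320.53286753]
 [  0.         435.00315679 190.82787433]
 [  0.           0.           1.        ]] [-0.01489626  0.          0.          0.          0.        ] [[ 0.59958348 -0.48414502  0.6372623   1.08607102]
 [ 0.80021101  0.375332   -0.46774803 -0.31650839]
 [-0.01272706  0.79039831  0.61246105  0.56316065]
 [ 0.          0.          0.          1.
[... 172 characters left out ...]
        0.          0.        ] [[-0.01436831  0.99853123 -0.05223912  0.471898  ]
 [-0.99956109 -0.01569751 -0.02512385  0.06628702]
 [-0.02590697  0.0518552   0.99831852  0.99197261]
 [ 0.          0.          0.          1.        ]]
wrist [[339.16093772   0.         316.41289609]
 [  0.         339.16093772 200.68859677]
 [  0.           0.           1.        ]] [-0.07465486  0.          0.          0.          0.        ] [[-1.29986831e-03  9.56949525e-01  2.90251471e-01  7.52472748e-02]
 [ 9.99999152e-01  1.26665948e-03  3.02282774e-04 -6.01300512e-04]
 [-7.83804204e-05  2.90251617e-01 -9.56950360e-01 -1.25963545e-01]
 [ 0.00000000e+00  0.00000000e+00  0.00000000e+00  1.00000000e+00]]
```

View pics/top0.png

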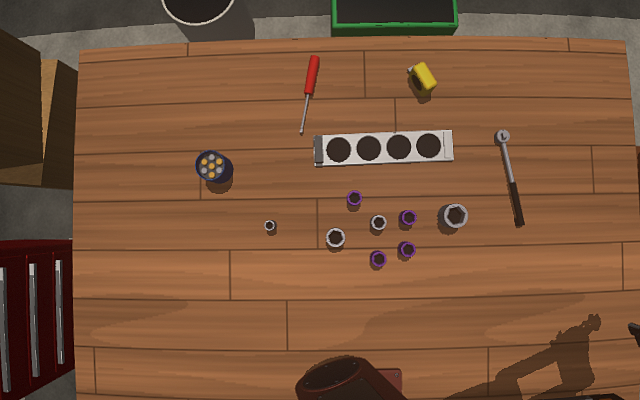

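View pics/scene0.png

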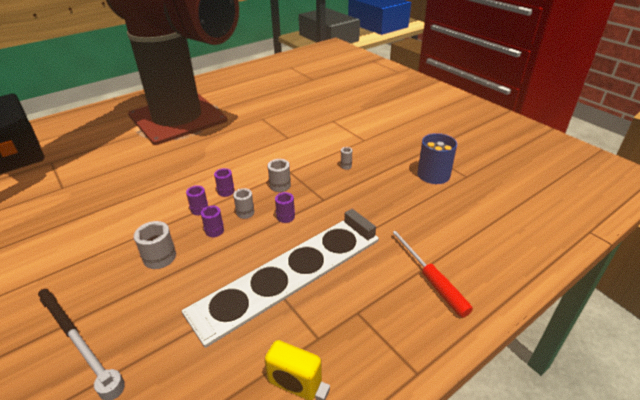

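View pics/wrist0.png

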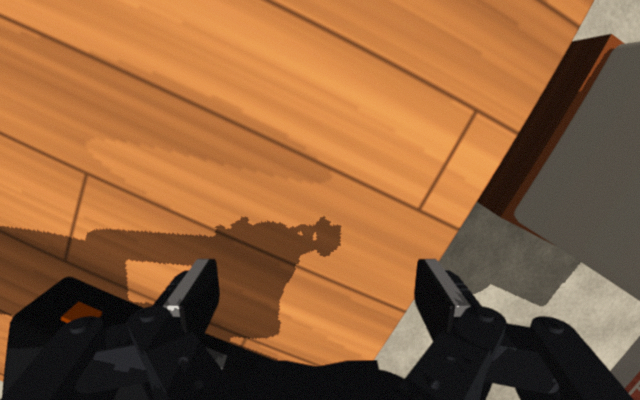

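```bash
cat > h.py <<'E'
from cell import readout, eyes, job, ctrl
import cv2, numpy as np
from scipy.optimize import least_squares
from scipy.spatial.transform import Rotation as R
D=np.diag([1.,-1,-1,1])
def cam(n):
    o=readout.get_obs()
    r=eyes.read_camera(n)
    if n=="wrist":
        T=np.eye(4); w,x,y,z=o["tool_rot"]; T[:3,:3]=R.from_quat([x,y,z,w]).as_matrix(); T[:3,3]=o["position"]
        r["cam_to_world"]=T@r["hand_eye"]
    return r
def proj(r,P):
    W=np.linalg.inv(r["cam_to_world"]@D)
    return cv2.projectPoints(np.float64(P).reshape(-1,3),cv2.Rodrigues(W[:3,:3])[0],W[:3,3],r["camera_matrix"],r["dist_coeffs"])[0].reshape(-1,2)
def ray(r,uv,z):
    p=cv2.undistortPoints(np.float64(uv).reshape(-1,1,2),r["camera_matrix"],r["dist_coeffs"]).reshape(-1,2)
    M=r["cam_to_world"]@D; d=np.c_[p,np.ones(len(p))]@M[:3,:3].T; c=M[:3,3]
    return c+d*((z-c[2])/d[:,2])[:,None]
a=np.linspace(0,2*np.pi,48,endpoint=False)
def hullcen(r,x,y,dia,z0,z1):
    P=np.concatenate([np.c_[x+dia/2*np.cos(a),y+dia/2*np.sin(a),0*a+z] for z in (z0,z1)])
    h=cv2.convexHull(proj(r,P).astype(np.float32)); m=cv2.moments(h)
    return np.array([m["m10"],m["m01"]])/m["m00"], m["m00"]
def cyl(r,mask,dia,z0,z1):
    ys,xs=np.nonzero(mask); c=np.array([xs.mean(),ys.mean()])
    x0=ray(r,c,(z0+z1)/2)[0,:2]
    s=least_squares(lambda p:hullcen(r,*p,dia,z0,z1)[0]-c,x0,x_scale=.01,diff_step=1e-4)
    return s.x, len(xs)/hullcen(r,*s.x,dia,z0,z1)[1]
E
python3 - <<'E'
from h import *
for n in ("top","scene"):
    r=cam(n)
    for q in ("socket_1_mid","pad_a","stop","tin_mid"):
        for d in eyes.silhouettes(n,q):
            m=d["mask"]; col=r["img"][m].mean(0).astype(int)
            if q=="stop" : res=ray(r,d["point"],.036)[0]
            elif q=="pad_a": res=cyl(r,m,.062,.0129,.013)
            elif q=="tin_mid": res=cyl(r,m,.072,0,.085)
            else: res=[np.round(cyl(r,m,*k),3) if 0 else tuple(np.round(np.r_[cyl(r,m,k[0],0,k[1])],3).tolist()) if 0 else (np.round(cyl(r,m,k[0],0,k[1])[0],4).tolist(),round(cyl(r,m,k[0],0,k[1])[1],2)) for k in ((.026,.046),(.036,.05),(.046,.056),(.058,.062))]
            print(n,q,round(d["confidence"],2),np.round(d["point"]),m.sum(),col,res)
E
```

```text
top socket_1_mid 0.51 [270. 223.] 98 [89 77 73] [([0.4616, 0.2128], 0.83), ([0.4616, 0.2123], 0.46), ([0.4617, 0.2116], 0.28), ([0.4617, 0.2108], 0.18)]
top pad_a 0.78 [369. 146.] 466 [57 46 40] (array([ 0.65118809, -0.03126036]), 0.9682154219143638)
top pad_a 0.76 [430. 144.] 495 [59 48 41] (array([ 0.65425977, -0.18126165]), 1.041814170897456)
top pad_a 0.64 [340. 150.] 482 [59 47 41] (array([0.64777816, 0.04277253]), 1.0012946027081533)
top pad_a 0.56 [394. 147.] 522 [67 56 50] (array([ 0.65407233, -0.10419916]), 1.0892588088671105)
top stop 0.61 [215. 168.] 932 [84 72 67] [0.60429925 0.34768026 0.036     ]
top stop 0.52 [320. 151.] 226 [99 92 88] [0.64055506 0.08976033 0.036     ]
top tin_mid 0.81 [216. 168.] 903 [85 73 67] (array([0.60553382, 0.34779041]), 0.9071464046525032)
scene socket_1_mid 0.63 [266. 282.] 857 [76 60 48] [([0.6628, -0.1122], 1.81), ([0.6644, -0.1129], 1.09), ([0.6667, -0.114], 0.71), ([0.6691, -0.1151], 0.48)]
scene socket_1_mid 0.51 [348. 156.] 241 [131 108  94] [([0.4628, 0.2139], 0.94), ([0.4651, 0.2119], 0.58), ([0.4686, 0.2089], 0.39), ([0.472, 0.206], 0.26)]
scene pad_a 0.98 [337. 242.] 694 [82 65 52] (array([0.64865501, 0.04306708]), 1.0638270215925503)
scene pad_a 0.86 [267. 282.] 873 [77 61 49] (array([ 0.6543618 , -0.10660848]), 0.9979319825512118)
scene pad_a 0.74 [310. 259.] 731 [75 58 46] (array([ 0.65113498, -0.03178529]), 0.9715432473831445)
scene pad_a 0.7 [227. 305.] 1080 [83 67 54] (array([ 0.65547102, -0.18193845]), 1.0599710042347799)
scene stop 0.6 [360. 223.] 566 [100  82  68] [0.65583111 0.08537427 0.036     ]
scene tin_mid 0.92 [436. 158.] 1662 [83 70 81] (array([0.60526038, 0.34692714]), 1.0132276570349812)
```

```bash
python3 - <<'E'
from h import *
dim={1:(.026,.046),2:(.036,.05),3:(.046,.056),4:(.058,.062)}
for n in ("top","scene"):
    r=cam(n)
    for i,k in dim.items():
        for d in eyes.silhouettes(n,f"socket_{i}_mid"):
            m=d["mask"]; c=cyl(r,m,k[0],0,k[1])
            px=r["img"][m].astype(float)
            print(n,i,round(d["confidence"],2),np.round(d["point"]),m.sum(),px.mean(0).astype(int),np.round(c[0],4),round(c[1],2))
    im=r["img"]
    if n=="top": cv2.imwrite("pics/top_crop.png",cv2.resize(im[110:280,240:480],None,fx=3.3,fy=3.3,interpolation=cv2.INTER_CUBIC)[:,:,::-1])
E
```

```text
top 1 0.58 [269. 226.] 136 [99 83 76] [0.4621 0.2136] 1.15
top 2 0.67 [410. 218.] 231 [79 46 73] [ 0.4761 -0.1195] 1.0
top 2 0.66 [378. 257.] 227 [84 49 74] [ 0.3796 -0.0452] 1.03
top 2 0.55 [407. 250.] 180 [74 43 68] [ 0.3998 -0.1154] 0.77
top 2 0.53 [354. 199.] 174 [82 50 79] [0.5256 0.0082] 0.89
top 2 0.45 [378. 222.] 203 [101  89  85] [ 0.4665 -0.0472] 0.97
top 3 0.71 [370. 146.] 459 [56 45 39] [ 0.6472 -0.0291] 1.27
top 3 0.5 [334. 236.] 281 [104  92  88] [0.4332 0.0557] 0.92
top 4 0.7 [454. 215.] 618 [94 82 78] [ 0.4789 -0.2287] 0.98
top 4 0.28 [319. 152.] 214 [94 87 83] [0.6455 0.0926] 0.39
top 4 0.17 [377. 222.] 194 [101  90  87] [ 0.4658 -0.0461] 0.37
scene 1 0.51 [349. 155.] 223 [129 108  95] [0.4612 0.2143] 0.87
scene 1 0.19 [358. 222.] 529 [96 79 66] [0.648  0.0933] 1.44
scene 1 0.15 [278. 176.] 663 [134 114 102] [0.424 0.06 ] 2.35
scene 2 0.95 [244. 203.] 489 [128 110 100] [ 0.4654 -0.0483] 0.9
scene 2 0.89 [282. 209.] 497 [104  51  95] [0.5247 0.0089] 0.91
scene 2 0.88 [198. 200.] 502 [115  57  97] [ 0.3957 -0.116 ] 0.93
scene 2 0.79 [215. 223.] 581 [107  52  97] [ 0.4753 -0.1197] 0.97
scene 2 0.74 [226. 181.] 479 [111  55  94] [ 0.3782 -0.0468] 0.99
scene 3 0.62 [276. 174.] 646 [134 114 101] [0.4311 0.057 ] 0.94
scene 4 0.78 [157. 241.] 1436 [133 116 106] [ 0.4778 -0.2287] 0.91
```

View pics/top_crop.png

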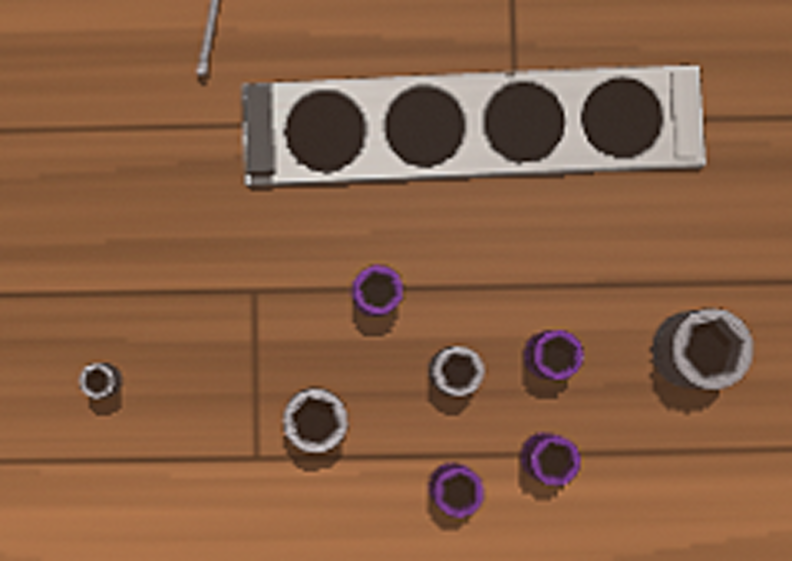

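Candidates, in top-view pixels:
- **S1:** grey (270,226)
- **S2:** grey (378,222). The purple look-alikes at (354,198), (408,217), (407,249) and (378,259) are not meant.
- **S3:** grey (335,238)
- **S4:** grey (455,215)
- **Stop:** at (318,150), the +y end. Pads run from (338,150) to (428,145).

The crop confirms the grey sockets. I'll turn the jaws along world x first.

```bash
python3 -m inch '{"dp":[[0,0,0.25],[0,0,0.25],[0,0,0.25],[0,0,0.25],[0,0,0.25],[0,0,0.25],[0,0,0.25],[0,0,0.25],[0,0,0.25]],"twist":[-0.0795,-0.0795,-0.0795,-0.0795,-0.0795,-0.0795,-0.0795,-0.0795,-0.0795],"jaw":[1,1,1,1,1,1,1,1,1]}' 60; python3 -c "
from h import *
o=readout.get_obs();w,x,y,z=o['tool_rot'];print(R.from_quat([x,y,z,w]).as_matrix().round(3),o['position'],o['q'])
P=np.array([[.6482,.0429],[.6512,-.0315],[.6542,-.1065],[.6549,-.1816]]);i=np.arange(4)
print([np.polyval(np.polyfit(i,P[:,k],1),i) for k in (0,1)])"
```

```text
t: 1.9
position: [0.27, -0.5637, 0.1578]
tool_rot: [0.0, 0.705, 0.709, -0.0]
wrist_force: [0.2, 0.6, 0.2]
gripper_width: 0.0853
[[-0.006  1.     0.   ]
 [ 1.     0.006 -0.   ]
 [-0.     0.    -1.   ]] [ 0.27004642 -0.56365296  0.15784709] [-1.25010104e+00  2.96365270e-01  1.61034111e+00  5.49341400e-07
  1.23482715e+00 -1.25619843e+00]
[array([0.64866, 0.65097, 0.65328, 0.65559]), array([ 0.0431 , -0.03175, -0.1066 , -0.18145])]
```

```bash
python3 -m inch '{"dp":[[0.76,0.478,0],[0.76,0.478,0],[0.76,0.478,0],[0.76,0.478,0],[0.76,0.478,0],[0.76,0.478,0],[0.76,0.478,0],[0.76,0.478,0],[0.76,0.478,0],[0.76,0.478,0],[0.76,0.478,0],[0,0,0],[0,0,0]],"twist":[0,0,0,0,0,0,0,0,0,0,0,0,0],"jaw":[1,1,1,1,1,1,1,1,1,1,1,1,1]}'; python3 - <<'E'
from h import *
r=cam("wrist"); print(readout.get_obs()["position"]); cv2.imwrite("pics/w1.png",r["img"][:,:,::-1])
for d in eyes.silhouettes("wrist","socket_4_mid"):
    print(d["confidence"],d["point"],cyl(r,d["mask"],.058,0,.062))
E
```

```text
t: 2.98
position: [0.4812, -0.2276, 0.1584]
tool_rot: [0.0, 0.706, 0.708, -0.0]
wrist_force: [-0.1, 0.5, 0.0]
gripper_width: 0.0853
[ 0.48066777 -0.22884284  0.15838902]
0.94 [313.8, 204.1] (array([ 0.48020863, -0.22680165]), 0.9711892310285942)
```

View pics/w1.png

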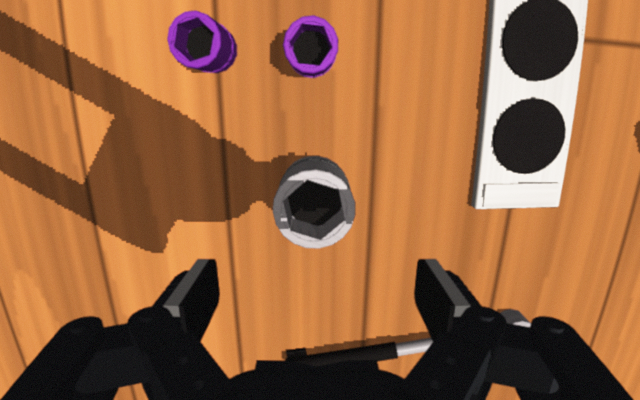

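The wrist view shows the grey S4 at (314,204), between the jaws and within 2 mm of the TCP. Next I descend and grip.

```bash
python3 -m inch '{"dp":[[0,0,0.6],[0,0,0.8],[0,0,0.8],[0,0,0.6],[0,0,0.4],[0,0,0.1],[0,0,0],[0,0,0],[0,0,0],[0,0,0],[0,0,0],[0,0,0],[0,0,0],[0,0,0]],"twist":[0,0,0,0,0,0,0,0,0,0,0,0,0,0],"jaw":[1,1,1,1,1,1,1,0,0,0,0,0,0,0]}' 60
```

```text
t: 4.25
position: [0.4812, -0.2305, 0.0285]
tool_rot: [0.001, 0.707, 0.707, -0.0]
wrist_force: [-2.7, -1.9, 5.2]
gripper_width: 0.0571
```

```bash
python3 -m inch '{"dp":[[0,0,-0.5],[0,0,-0.8],[0,0,-0.7],[0.15,0.5,0],[0.2,0.8,0],[0.2,0.8,0],[0.2,0.8,0],[0.2,0.8,0],[0.2,0.65,0],[0,0,0],[0,0,0]],"twist":[0,0,0,0,0,0,0,0,0,0,0],"jaw":[0,0,0,0,0,0,0,0,0,0,0]}'; python3 - <<'E'
from h import *
r=cam("wrist"); print(readout.get_obs()["position"]); cv2.imwrite("pics/w2.png",r["img"][:,:,::-1])
for q in ("pad_a","stop"):
  for d in eyes.silhouettes("wrist",q):
    print(d["confidence"],d["point"],cyl(r,d["mask"],.062,0.0129,.013))
E
```

```text
t: 5.17
position: [0.655, -0.1822, 0.1058]
tool_rot: [-0.0, 0.706, 0.708, -0.0]
wrist_force: [-0.3, -0.4, -6.6]
gripper_width: 0.057
[ 0.65387404 -0.18266622  0.10558936]
0.9 [313.0, 93.0] (array([ 0.65425243, -0.1045376 ]), 0.9793600821914523)
0.67 [311.4, 8.4] (array([ 0.65224787, -0.05547138]), 0.1166447645980464)
0.59 [319.2, 183.7] (array([ 0.6567128 , -0.16383214]), 0.377438628633048)
```

View pics/w2.png

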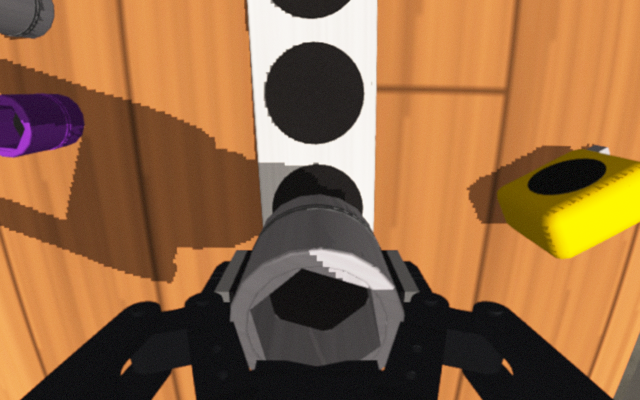

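The wrist view shows S4 held upright over the end pad. Pad 3 measures at (0.654,-0.1045), which fits. Next I lower and release.

```bash
python3 -m inch '{"dp":[[0.03,0.03,0.5],[0,0,0.5],[0,0,0.3],[0,0,0.15],[0,0,0.1],[0,0,0.03],[0,0,0]],"twist":[0,0,0,0,0,0,0],"jaw":[0,0,0,0,0,0,0]}'
```

```text
t: 5.9
position: [0.6559, -0.1824, 0.0437]
tool_rot: [0.0, 0.707, 0.707, 0.0]
wrist_force: [0.6, 0.2, -5.8]
gripper_width: 0.0568
```

Force shows −5.8, so it still hangs free. I'll go down about 2 mm more.

```bash
python3 -m inch '{"dp":[[0,0,0.03],[0,0,0.02],[0,0,0]],"twist":[0,0,0],"jaw":[0,0,0]}'
```

```text
t: 6.15
position: [0.656, -0.1822, 0.0418]
tool_rot: [0.001, 0.707, 0.707, 0.0]
wrist_force: [-0.1, -0.2, -6.6]
gripper_width: 0.0568
```

```bash
python3 -m inch '{"dp":[[0,0,0.02],[0,0,0],[0,0,0.02],[0,0,0]],"twist":[0,0,0,0],"jaw":[0,0,0,0]}'
```

```text
t: 6.48
position: [0.6561, -0.1821, 0.0415]
tool_rot: [0.0, 0.707, 0.707, 0.0]
wrist_force: [-5.6, 2.7, 7.1]
gripper_width: 0.0572
```

Contact. Next I open, rise and head towards S3 at (0.432, 0.0565).

```bash
python3 -m inch '{"dp":[[0,0,0],[0,0,0],[0,0,0],[0,0,0],[0,0,0],[0,0,-0.3],[0,0,-0.6],[0,0,-0.8],[0,0,-0.8],[0.3,-0.3,-0.4],[0.7,-0.65,0],[0.7,-0.65,0],[0.7,-0.65,0],[0.7,-0.65,0],[0.7,-0.65,0],[0.7,-0.65,0],[0.7,-0.65,0],[0.7,-0.65,0],[0,0,0],[0,0,0]],"twist":[0,0,0,0,0,0,0,0,0,0,0,0,0,0,0,0,0,0,0,0],"jaw":[1,1,1,1,1,1,1,1,1,1,1,1,1,1,1,1,1,1,1,1]}'; python3 - <<'E'
from h import *
r=cam("wrist"); print(readout.get_obs()["position"]); cv2.imwrite("pics/w3.png",r["img"][:,:,::-1])
for d in eyes.silhouettes("wrist","socket_3_mid"):
    print(d["confidence"],d["point"],cyl(r,d["mask"],.046,0,.056))
r=cam("scene"); cv2.imwrite("pics/s3.png",r["img"][:,:,::-1])
for d in eyes.silhouettes("scene","socket_4_mid"):
    print(d["confidence"],d["point"],cyl(r,d["mask"],.058,0.013,.075))
E
```

```text
t: 8.15
position: [0.4349, 0.0551, 0.1564]
tool_rot: [0.001, 0.706, 0.708, 0.001]
wrist_force: [-0.3, -0.3, -0.0]
gripper_width: 0.0854
[0.43605634 0.054286   0.15666087]
0.61 [311.8, 199.6] (array([0.4333594, 0.0572444]), 0.9758861341623513)
0.75 [229.3, 292.3] (array([ 0.65550294, -0.18054028]), 1.009573612289249)
```

View pics/w3.png

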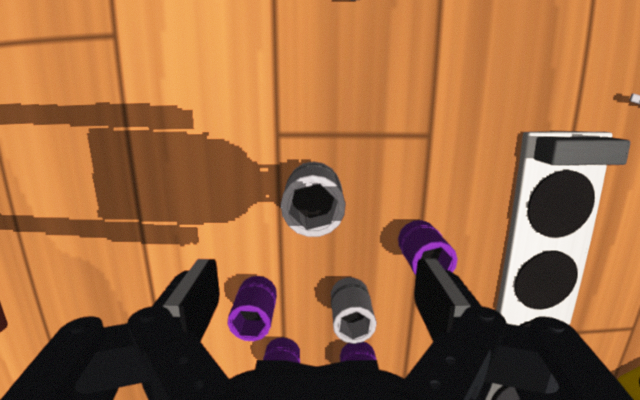

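View pics/s3.png

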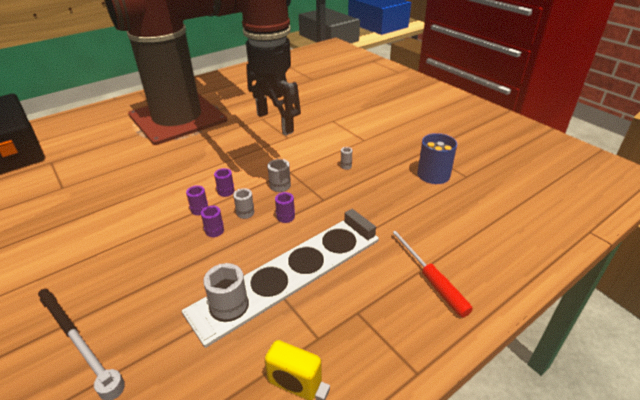

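S4 stands at (0.6555,-0.1805), centred on its pad. S3 is at (312,200) in the wrist view, in line with the jaws. Next I shift by about 2 mm, descend and grip.

```bash
python3 -m inch '{"dp":[[0.05,-0.05,0.6],[0,0,0.8],[0,0,0.8],[0,0,0.6],[0,0,0.35],[0,0,0.1],[0,0,0],[0,0,0],[0,0,0],[0,0,0],[0,0,0],[0,0,0],[0,0,0],[0,0,0],[0,0,0]],"twist":[0,0,0,0,0,0,0,0,0,0,0,0,0,0,0],"jaw":[1,1,1,1,1,1,1,0,0,0,0,0,0,0,0]}' 60
```

```text
t: 9.6
position: [0.4345, 0.0558, 0.0271]
tool_rot: [0.001, 0.707, 0.707, 0.001]
wrist_force: [-2.4, -1.0, 7.1]
gripper_width: 0.045
```

```bash
python3 -m inch '{"dp":[[0,0,-0.5],[0,0,-0.8],[0,0,-0.8],[-0.3,0.4,-0.15],[-0.5,0.7,0],[-0.51,0.7,0],[-0.51,0.7,0],[-0.51,0.7,0],[-0.51,0.7,0],[-0.51,0.7,0],[-0.5,0.7,0],[-0.2,0.17,0],[0,0,0],[0,0,0]],"twist":[0,0,0,0,0,0,0,0,0,0,0,0,0,0],"jaw":[0,0,0,0,0,0,0,0,0,0,0,0,0,0]}'
```

```text
t: 10.77
position: [0.6517, -0.1061, 0.1149]
tool_rot: [-0.001, 0.707, 0.707, -0.0]
wrist_force: [-0.2, 0.8, -3.6]
gripper_width: 0.0449
```

```bash
python3 -m inch '{"dp":[[0,0.04,0.5],[0,0,0.6],[0,0,0.4],[0,0,0.2],[0,0,0.1],[0,0,0.03],[0,0,0],[0,0,0]],"twist":[0,0,0,0,0,0,0,0],"jaw":[0,0,0,0,0,0,0,0]}'
```

```text
t: 11.43
position: [0.6549, -0.1061, 0.0439]
tool_rot: [0.001, 0.707, 0.707, 0.001]
wrist_force: [-0.9, -0.5, -3.9]
gripper_width: 0.0452
```

```bash
python3 -m inch '{"dp":[[0,0,0.04],[0,0,0.02],[0,0,0.02],[0,0,0]],"twist":[0,0,0,0],"jaw":[0,0,0,0]}'
```

```text
t: 11.77
position: [0.6545, -0.1063, 0.0402]
tool_rot: [0.0, 0.707, 0.707, 0.0]
wrist_force: [-1.3, 1.4, 2.6]
gripper_width: 0.0455
```

```bash
python3 -m inch '{"dp":[[0,0,0],[0,0,0],[0,0,0],[0,0,0],[0,0,0],[0,0,-0.3],[0,0,-0.6],[0,0,-0.8],[0,0,-0.8],[0.1,-0.3,-0.3],[0.22,-0.7,0],[0.22,-0.7,0],[0.22,-0.7,0],[0.22,-0.7,0],[0.22,-0.7,0],[0.22,-0.7,0],[0.06,-0.2,0],[0,0,0],[0,0,0]],"twist":[0,0,0,0,0,0,0,0,0,0,0,0,0,0,0,0,0,0,0],"jaw":[1,1,1,1,1,1,1,1,1,1,1,1,1,1,1,1,1,1,1]}'; python3 - <<'E'
from h import *
r=cam("wrist"); print(readout.get_obs()["position"]); cv2.imwrite("pics/w4.png",r["img"][:,:,::-1])
for d in eyes.silhouettes("wrist","socket_2_mid"):
    print(d["confidence"],d["point"],r["img"][d["mask"]].mean(0),cyl(r,d["mask"],.036,0,.05))
r=cam("scene")
for d in eyes.silhouettes("scene","socket_3_mid"):
    print(d["confidence"],d["point"],cyl(r,d["mask"],.046,0.013,.069))
E
```

```text
t: 13.35
position: [0.4671, -0.0472, 0.1523]
tool_rot: [0.001, 0.707, 0.707, 0.001]
wrist_force: [-0.4, -1.0, -0.0]
gripper_width: 0.0855
[ 0.46756597 -0.04737351  0.15229785]
0.79 [235.9, 275.6] [79.83244444 31.256      97.78755556] (array([ 0.40360933, -0.11408754]), 0.8427178258132358)
0.63 [314.3, 200.4] [90.80866426 84.16566386 82.27918171] (array([ 0.46740242, -0.04641984]), 0.9938318105106496)
0.63 [325.6, 281.5] [ 84.23163842  33.61662631 100.32445521] (array([ 0.47796426, -0.11865337]), 0.9587422436190468)
0.6 [397.5, 122.7] [ 98.13915618  45.12953368 111.82087343] (array([0.52682236, 0.01014035]), 0.9673531854509558)
0.59 [200.7, 198.0] [56.55402963 24.20527647 66.14130828] (array([ 0.38082804, -0.04517084]), 0.9652547787819463)
0.64 [265.6, 269.8] (array([ 0.6533997 , -0.10645645]), 0.9351591585401875)
```

View pics/w4.png

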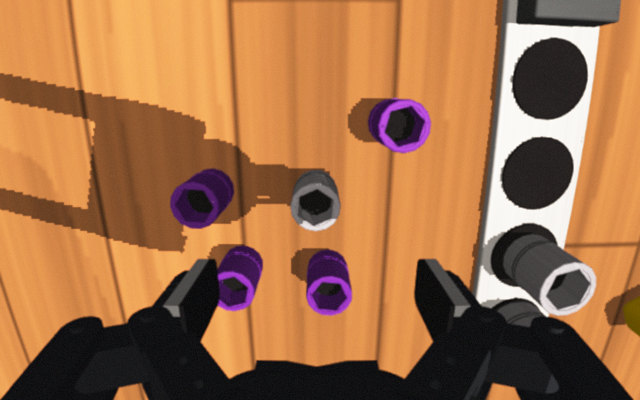

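S3 stands centred on its pad at (0.6534,-0.1065). The grey S2 at (314,200) is aligned, with purple ones around it and free space at the fingers. I'll descend with the jaws partly closed.

```bash
python3 -m inch '{"dp":[[0,0,0.5],[0,0,0.7],[0,0,0.7],[0,0,0.6],[0,0,0.4],[0,0,0.2],[0,0,0.05],[0,0,0],[0,0,0],[0,0,0],[0,0,0],[0,0,0],[0,0,0],[0,0,0],[0,0,0]],"twist":[0,0,0,0,0,0,0,0,0,0,0,0,0,0,0],"jaw":[0.75,0.75,0.75,0.75,0.75,0.75,0.75,0.75,0,0,0,0,0,0,0]}' 50
```

```text
t: 14.8
position: [0.4673, -0.0472, 0.0266]
tool_rot: [0.001, 0.707, 0.707, 0.001]
wrist_force: [-1.2, 0.4, 6.1]
gripper_width: 0.0339
```

```bash
python3 -m inch '{"dp":[[0,0,-0.5],[0,0,-0.8],[0,0,-0.8],[0,0.3,-0.15],[0.06,0.7,0],[0.06,0.7,0],[0.06,0.7,0],[0.06,0.7,0],[0.06,0.7,0],[0.06,0.7,0],[0.02,0.1,0],[0,0,0],[0,0,0]],"twist":[0,0,0,0,0,0,0,0,0,0,0,0,0],"jaw":[0,0,0,0,0,0,0,0,0,0,0,0,0]}'
```

```text
t: 15.88
position: [0.6489, -0.0315, 0.1142]
tool_rot: [-0.001, 0.707, 0.707, -0.001]
wrist_force: [-0.7, -0.1, -2.2]
gripper_width: 0.034
```

```bash
python3 -m inch '{"dp":[[0,0.03,0.5],[0,0,0.6],[0,0,0.4],[0,0,0.2],[0,0,0.1],[0,0,0],[0,0,0],[0,0,0]],"twist":[0,0,0,0,0,0,0,0],"jaw":[0,0,0,0,0,0,0,0]}'
```

```text
t: 16.55
position: [0.6522, -0.0319, 0.0448]
tool_rot: [0.001, 0.707, 0.707, 0.001]
wrist_force: [0.6, -0.3, -2.3]
gripper_width: 0.0342
```

```bash
python3 -m inch '{"dp":[[0,0,0.05],[0,0,0.03],[0,0,0.02],[0,0,0],[0,0,0]],"twist":[0,0,0,0,0],"jaw":[0,0,0,0,0]}'
```

```text
t: 16.97
position: [0.6515, -0.0317, 0.0397]
tool_rot: [0.0, 0.707, 0.707, 0.0]
wrist_force: [-0.8, -0.8, 1.6]
gripper_width: 0.034
```

```bash
python3 -m inch '{"dp":[[0,0,0],[0,0,0],[0,0,0],[0,0,0],[0,0,-0.3],[0,0,-0.6],[0,0,-0.8],[0,0,-0.8],[0.3,-0.2,-0.3],[0.7,-0.55,0],[0.7,-0.55,0],[0.7,-0.55,0],[0.7,-0.55,0],[0.7,-0.55,0],[0.7,-0.55,0],[0.7,-0.55,0],[0.7,-0.55,0],[0.24,-0.15,0],[0,0,0],[0,0,0]],"twist":[0,0,0,0,0,0,0,0,0,0,0,0,0,0,0,0,0,0,0,0],"jaw":[1,1,1,1,1,1,1,1,1,1,1,1,1,1,1,1,1,1,1,1]}'; python3 - <<'E'
from h import *
r=cam("wrist"); print(readout.get_obs()["position"]); cv2.imwrite("pics/w5.png",r["img"][:,:,::-1])
for d in eyes.silhouettes("wrist","socket_1_mid"):
    print(d["confidence"],d["point"],r["img"][d["mask"]].mean(0),cyl(r,d["mask"],.026,0,.046))
r=cam("scene")
for d in eyes.silhouettes("scene","socket_2_mid"):
    print(d["confidence"],d["point"],cyl(r,d["mask"],.036,0.013,.063))
E
```

```text
t: 18.63
position: [0.4616, 0.2143, 0.152]
tool_rot: [0.001, 0.706, 0.708, 0.001]
wrist_force: [-0.1, -0.6, 0.3]
gripper_width: 0.0857
[0.46207117 0.21364572 0.15187856]
0.73 [318.7, 197.2] [71.30831494 65.52685798 63.78440029] (array([0.46417537, 0.21545232]), 0.9702331437833496)
0.89 [280.0, 209.8] (array([0.53840238, 0.00162905]), 0.9214456414380578)
0.88 [194.3, 201.8] (array([ 0.41185662, -0.12062602]), 0.837154115196302)
0.78 [214.5, 222.0] (array([ 0.48955926, -0.12438701]), 0.9381002368886491)
0.76 [305.1, 249.5] (array([ 0.65098887, -0.03319277]), 1.0083092169473677)
0.57 [223.9, 179.9] (array([ 0.39495622, -0.05330137]), 0.891429720247469)
```

View pics/w5.png

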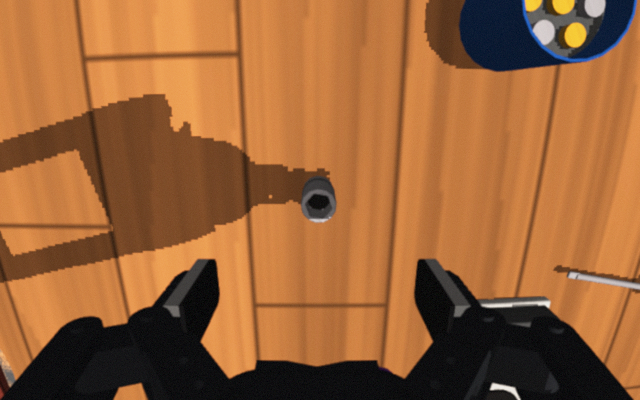

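S2 stands on its pad at (0.651,-0.033). S1 is at (319,197), aligned within about 2 mm. Next I descend and grip.

```bash
python3 -m inch '{"dp":[[0.02,0.03,0.5],[0,0,0.7],[0,0,0.7],[0,0,0.6],[0,0,0.4],[0,0,0.2],[0,0,0.05],[0,0,0],[0,0,0],[0,0,0],[0,0,0],[0,0,0],[0,0,0],[0,0,0],[0,0,0]],"twist":[0,0,0,0,0,0,0,0,0,0,0,0,0,0,0],"jaw":[0.6,0.6,0.6,0.6,0.6,0.6,0.6,0.6,0,0,0,0,0,0,0]}' 40
```

```text
t: 20.08
position: [0.4638, 0.2151, 0.0266]
tool_rot: [0.001, 0.707, 0.707, 0.001]
wrist_force: [-0.4, -1.0, 5.7]
gripper_width: 0.0249
```

```bash
python3 -m inch '{"dp":[[0,0,-0.5],[0,0,-0.8],[0,0,-0.8],[-0.2,0.2,-0.15],[-0.55,0.6,0],[-0.55,0.6,0],[-0.55,0.6,0],[-0.55,0.6,0],[-0.55,0.6,0],[-0.55,0.6,0],[-0.55,0.6,0],[-0.25,0.25,0],[0,0,0],[0,0,0]],"twist":[0,0,0,0,0,0,0,0,0,0,0,0,0,0],"jaw":[0,0,0,0,0,0,0,0,0,0,0,0,0,0]}'
```

```text
t: 21.25
position: [0.6481, 0.0419, 0.114]
tool_rot: [-0.001, 0.708, 0.706, -0.0]
wrist_force: [0.0, 0.6, -1.2]
gripper_width: 0.0249
```

```bash
python3 -m inch '{"dp":[[0.02,0,0.5],[0,0,0.6],[0,0,0.4],[0,0,0.2],[0,0,0.1],[0,0,0],[0,0,0],[0,0,0]],"twist":[0,0,0,0,0,0,0,0],"jaw":[0,0,0,0,0,0,0,0]}'
```

```text
t: 21.92
position: [0.6494, 0.0437, 0.0447]
tool_rot: [0.001, 0.707, 0.707, 0.001]
wrist_force: [0.6, 0.0, -1.4]
gripper_width: 0.0247
```

```bash
python3 -m inch '{"dp":[[0,0,0.05],[0,0,0.03],[0,0,0.02],[0,0,0],[0,0,0]],"twist":[0,0,0,0,0],"jaw":[0,0,0,0,0]}'
```

```text
t: 22.33
position: [0.6488, 0.0435, 0.0397]
tool_rot: [0.0, 0.707, 0.707, 0.0]
wrist_force: [-1.0, 0.3, 3.1]
gripper_width: 0.0246
```

Contact. Next I open, rise, and back off for a clear view.

```bash
python3 -m inch '{"dp":[[0,0,0],[0,0,0],[0,0,0],[0,0,0],[0,0,-0.3],[0,0,-0.6],[0,0,-0.8],[0,0,-0.8],[0,-0.4,-0.3],[0,-0.8,0],[0,-0.8,0],[0,-0.8,0],[0,-0.8,0],[0,-0.8,0],[0,-0.6,0],[0,0,0],[0,0,0]],"twist":[0,0,0,0,0,0,0,0,0,0,0,0,0,0,0,0,0],"jaw":[0.8,0.8,0.8,0.8,0.8,0.8,0.8,0.8,0.8,0.8,0.8,0.8,0.8,0.8,0.8,0.8,0.8]}'; python3 - <<'E'
from h import *
dim={1:(.026,.046),2:(.036,.05),3:(.046,.056),4:(.058,.062)}
T=np.array([[0.6487,.0431],[.651,-.0318],[.6533,-.1066],[.6556,-.1815]])
for n in ("top","scene"):
    r=cam(n); cv2.imwrite(f"pics/f_{n}.png",r["img"][:,:,::-1])
    for i,k in dim.items():
        for d in eyes.silhouettes(n,f"socket_{i}_mid"):
            c,s=cyl(r,d["mask"],k[0],.013,k[1]+.013)
            if abs(c[0]-.65)<.03: print(n,i,d["confidence"],c.round(4),((c-T[i-1])*1e3).round(1),round(s,2))
    for d in eyes.silhouettes(n,"tin_mid"): print("tin",cyl(r,d["mask"],.072,0,.085))
E
```

```text
t: 23.75
position: [0.4481, 0.0436, 0.1521]
tool_rot: [0.001, 0.707, 0.707, 0.001]
wrist_force: [-0.1, -0.1, 0.9]
gripper_width: 0.0686
top 1 0.45 [ 0.6524 -0.033 ] [  3.7 -76.1] 1.45
top 2 0.68 [ 0.6509 -0.0318] [-0.1 -0. ] 0.95
top 3 0.93 [ 0.6544 -0.1058] [1.1 0.8] 0.97
top 4 0.95 [ 0.6557 -0.1805] [0.1 1. ] 0.89
tin (array([0.60476117, 0.3477588 ]), 0.9535125576803419)
scene 1 0.91 [0.6467 0.0426] [-2.  -0.5] 0.96
scene 2 0.75 [ 0.6497 -0.0317] [-1.3  0.1] 0.96
scene 3 0.62 [ 0.6544 -0.1066] [ 1.1 -0. ] 1.0
scene 4 0.97 [ 0.6544 -0.1806] [-1.2  0.9] 1.0
tin (array([0.60505742, 0.34706598]), 1.0154903992494224)
```

View pics/f_scene.png

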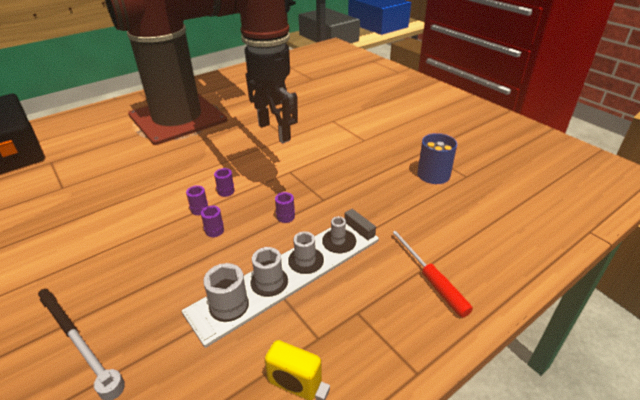

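View pics/f_top.png

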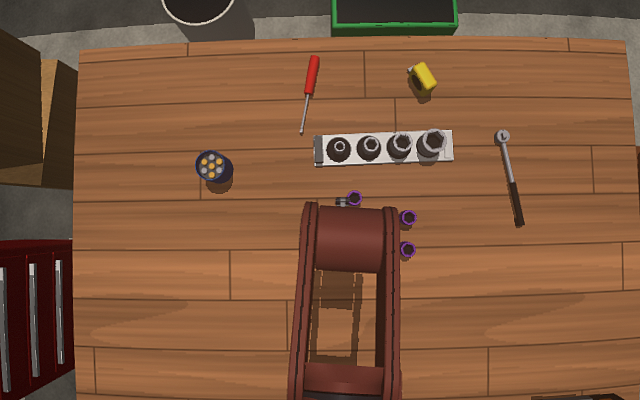

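Both views show the four sockets upright on their pads, smallest beside the stop at (360,222) in the scene view. The tin at (437,158) is unmoved and the gripper is clear of everything.

```bash
python3 -c "
from cell import job
print(job.close_job())"
```

```text
the job is handed in; nothing more can be done
None
```

I placed all four grey sockets on the rail in order of size and handed the job in at about 24 s of the 93 s. The smallest is on the pad next to the stop block and the largest is at the far end.

- **Placement:** the last scene view put each socket within about 2 mm of its pad centre, and the top view agreed to about 1.5 mm for the three larger ones. Both pictures show all four standing upright with the mouth up.
- **Tin and gripper:** the tin measured within about 1 mm of where it started. The gripper was clear of everything.
- **Checks that disagreed:** in the last top view the network took the second socket for the smallest and did not find the smallest itself. That socket's position therefore rests on the scene camera, and the top picture does show it on its pad. The network also reported several false finds early on, such as pads as sockets and the tin as the stop block. I set those aside by colour, size and position.

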